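# Scan in the shielded test box, line up its quarter-turn fastener and hold the cover shut

## Task

Book in the shielded test box: pick up the hand scanner, aim it squarely at the middle of the bar-code label on the side of the box from about 8 cm away, hold it steady there for a good second, then lay it back flat on the mat. Then turn the middle wing fastener of the sprung cover until the wing lines up with the red marks, so that its cross pin can enter the slot, and press the cover fully home against the frame. Finish while still holding the cover pressed home, wing in line and not locked (I will lock the row while you hold), without disturbing the other things on the mat.

Things in the scene. Friction and masses are not known exactly. Their poses are not given: they have to be found in the camera images.
- tote_lid: Fixed black lid, 456 x 456 mm, with a grey-blue mat, on a tote that stands on the bench: the job's work surface. Origin: middle of the lid's underside, 250 mm above the bench; the mat's top is 7 mm above the origin (z = 0.257). Axes as the world's. The tote's walls are solid: come in from above the lid. Nothing hangs over it.
- scanner: Loose hand scanner lying flat on the mat, black handle, wide grey head, 66 x 198 x 34 mm, about 170 g. Origin: middle of its underside; z up; it aims along its own -y (window end at y = -98 mm). Head 66 mm wide, 34 mm high, y = -98 to +5 mm. Handle, to grip across x: 34 mm wide, 28 mm high, y = +7 to +99 mm; carries well gripped at y = +20 mm. Reads by itself, no trigger.
- scanner_window (a point): Middle of the scanner's red window, (0, -98, 17) mm in the scanner's frame, same axes (aims along -y). It reads when held still for 1 s, lifted 5 mm or more off the mat, the label's middle 40 to 130 mm in front of the window and within 18 mm of the aiming line sideways and in height, the aiming line within 0.4 rad of square to the label.
- label (a point): Middle of the white bar-code label (60 x 30 mm) on the upright left side of the box, 30 mm above the mat. Its y axis points straight out of the label, z up; x runs along that side to the box's rear.
- shield_box: Grey shielded test box, fixed on the mat, 150 (x) x 180 (y) x 52 mm to the top of its frame. Origin: middle of its underside, on the mat. -x is the front (coax sockets), +y the side with the label, z up. Its place varies; turned 0 to 0.4 rad counter-clockwise.
- cover_hinge (a point): Aluminium cover plate of the box, 132 x 164 x 3 mm, hinged at the rear, held ajar by spring hinges. Carries three black wing fasteners in a row, 23 mm behind its front edge, 55 mm apart; the outer two are fixed and in line. This point: on the hinge line at the plate's underside (64 mm behind the box's middle, 55 mm above the mat); -x to the front edge, z out of its top face.
- cover (a joint): Angle of the cover, rad: 0 = fully home on the frame, about 0.12 = ajar as the springs leave it (front edge some 16 mm up). With the fastener in line, about 9 N down at the middle wing brings it home, to a hard stop; let go, it springs ajar again. With the wing out of line its cross pin lands on the frame and stops the cover at about 0.085.
- wing (a joint): Turn of the middle wing fastener, rad: 0 = in line with the two red marks (along the box's x, the slot's direction), positive = counter-clockwise from above. Starts at 0.7 to 1.4: turn it clockwise by that much. Stays where it is left (friction 0.04 N m); travel -0.5 to 1.6. The pin passes the slot within about 0.2 rad of 0.
- wing_grip (a point): On the axis of the middle wing, 13 mm above the cover's top face. Black wing 30 mm long (along this point's x, which turns with it), 8 mm thick (y), 18 mm high, from 4 to 22 mm above the cover, on a round foot of 18 mm diameter; axis 46 mm in front of the box's middle. The outer wings stand 55 mm to either side (box y).
- cover_front (a point): Middle of the cover's front edge, on its top face.
- amber_tape: Loose roll of amber tape, 68 mm across, 19 mm high, on the mat behind the box, a bystander; origin: middle of its underside.
- solder_reel: Loose blue reel of solder wire, 52 mm across, 45 mm high, on the mat behind the scanner, a bystander; origin: middle of its underside.
- red_driver: Loose red screwdriver lying on the mat behind the box, 170 mm long, handle 22 mm thick, a bystander; origin: middle of its underside.

How it is judged:
By the outcome, as a careful person would: the job done as asked, in the order asked, and still so for the second after the job is handed in, while the arm keeps its last pose, push and grip.
It also fails if it takes over 64 s, if anything falls off the work surface, if the arm or the gripper's body presses on something with over 40 N, if the wrist force passes 120 N, or if a joint passes its speed limit or range.

## Robot

A 7-joint arm with a two-finger parallel gripper is mounted at the origin on a cart in front of the work surface, level with it; the furniture and walls round the work are solid. World frame = base frame: x ahead of the robot, y to its left, z up, the work surface at z = 0. Lengths are in m, angles in rad, forces in N, time in s.
With the tool pointing down it reaches from about 0.4 to 0.875 m from the base axis. Payload 19.3 kg.
Tool frame: the origin (TCP) lies on the centre line of the jaws, within the pads' length; the fingertips stand 14 mm ahead of it and the grasp point (between the pads) lies 5 mm behind it (bot.tip_extent is the distance from the TCP to the fingertips, in m); z points along the fingers, y is the line along which they close (so a half turn about z gives the same grasp; the last joint's range is limited). The gripper opens to 85 mm and grips with 20 to 120 N. Pads are 22 mm wide; open, the fingers measure 114 mm over their backs; the gripper's body (76 mm by 85 mm) begins 54 mm behind the grasp point. The pads swing forward as they close: fully open they stand 13 mm farther back than shut.
Start: joints at [-1.228, 0.521, -0.036, 1.599, 0.021, 1.021, -0.113], TCP at [0.251, 0.572, 0.208] pointing down, gripper open.
Joint ranges: [-2.91, 2.91], [-0.3, 2.13], [-1.5, 1.42], [0.17, 2.43], [-1.26, 4.41], [0.16, 1.93], [-2.52, 2.52]. Speed limits (rad/s): [1.89, 1.89, 2.39, 2.39, 3.01, 3.01, 3.01].

## Interface

Orientations are given as [roll, pitch, yaw] about the fixed x, y, z axes, in that order (R = Rz(yaw) Ry(pitch) Rx(roll)).
In Python, from workcell import monitor, grab_frame, camera_model, bot gives the robot as it stands.
- The arm moves only by the tool move_arm, never from a script. Its argument "moves" is a list of rows, each a list of 4 numbers: the shift along the world's x, y, z in mm, then the turn about the world's z in rad. A call has 1 to 12 rows; each row is the pose to reach, as a shift and turn from the pose commanded when the call began; what a row does not reach only later rows make up. A row lasts 1/8 s, in which the tool goes at most 62.5 mm and 10.7 degrees, less where a joint would pass 70% of its speed; a pose out of reach is approached as far as the arm can. A call with a gripper value outside its range is refused whole. "gripper" is the opening, from 0 (shut) to 1 (fully open), set as the call begins (left out, the last holds). The fingers move at their own pace and stop on an object; "newtons" is the grip in N (left out, the last holds). Time passes only in rows, so rows that repeat a pose let the fingers close. It gives the time, the measured TCP pose, the force, the opening and the grip force at its end, in the units of the state.
- monitor.observe(): the state, without advancing time (a new reading comes with each control period).
- grab_frame(name): name is "scene" or "top" or "wrist"; returns the picture (384x512x3 uint8, blue, green, red); there is no depth.
- camera_model(name): a dict with "vfov" (degrees; the focal length in pixels is half the picture's height over the tangent of half this angle, whatever the lens; pixels are square), "cx", "cy" (the principal point, pixels), "R" (3x3) and "t" (3): a world point X has camera coordinates R X + t; the wrist camera has in their place "T_tool_cam" (4x4, takes a point from camera to tool coordinates, whose origin is the TCP and whose axes are the flange's). Camera axes: x right, y down, z forward; pixel columns grow to the right and rows downward; lengths in m; the calibration is good to about 2 mm. A picture is of the moment at which its call begins: read the wrist's pose just before it. camera_model takes no time and is no camera call.
- bot.job_done(): hands the job in; it is judged then, once.
The state is a dict: "clock": time; "qpos": joint angles; "qd": joint speeds; "joint_efforts": joint torques, N m; "position": TCP position; "tool_rot": TCP orientation; "force": force on the tool from outside, world axes, zero at the start; "moment": the same for the moment, N m; "grip_width": finger opening in m; "finger_force": force on a finger pad.
Only numpy, scipy, OpenCV 4.12 (cv2) and the standard library are available. Lean on these libraries where they do the work, as an engineer would, in place of code of your own. Each camera call takes 0.05 s, during which the arm holds its last target. There are 200 camera calls.

## Working session

There is one attempt and no reset: what is moved stays moved. The work goes in short steps, Python scripts to look and compute and a tool call to move; the robot and the scene stay as the last step left them, time stands still between calls to the robot, and variables do not carry over. Pictures are saved under pics/ and viewed, at most 10 in all, crops included, and the job is handed in when it is done.

Besides the shell and the picture viewer there is one more tool, called after ">>>" as name(argument=value, ...) on one line, values as JSON. move_arm: Moves the arm, as the interface text tells. Its arguments: {"type":"object","properties":{"moves":{"type":"array","items":{"type":"array","items":{"type":"number"}}},"gripper":{"type":"number"},"newtons":{"type":"number"}},"required":["moves"]}

```bash
mkdir -p pics; ls
python3 - <<'E'
from workcell import monitor, grab_frame, camera_model, bot
import cv2, numpy as np
s=monitor.observe(); print({k:np.round(v,3).tolist() for k,v in s.items()})
for n in("scene","top","wrist"):
    im=grab_frame(n); cv2.imwrite(f"pics/{n}0.png",im); m=camera_model(n); print(n,{k:np.round(v,4).tolist() for k,v in m.items()})
E
```

```text
pics
{'clock': 0.0, 'qpos': [-1.228, 0.522, -0.036, 1.6, 0.021, 1.021, -0.113], 'qd': [0.003, -0.001, -0.001, 0.001, 0.0, 0.0, 0.001], 'joint_efforts': [0.001, -92.712, 1.98, -36.992, 0.018, 0.008, -0.0], 'position': [0.251, 0.572, 0.207], 'tool_rot': [-3.14, 0.0, 2.729], 'force': [0.374, -0.717, -0.829], 'moment': [0.032, 0.062, -0.006], 'finger_force': 0.0, 'grip_width': 0.085}
scene {'vfov': 43.2879, 'cx': 254.5491, 'cy': 186.0342, 'R': [[0.7987, -0.6013, -0.0223], [-0.2771, -0.3346, -0.9007], [0.5341, 0.7256, -0.4339]], 't': [-0.5241, 0.4683, 0.8323]}
top {'vfov': 46.0126, 'cx': 254.1902, 'cy': 193.6912, 'R': [[0.0079, -0.9998, -0.0193], [-0.9843, -0.0044, -0.1764], [0.1763, 0.0204, -0.9841]], 't': [-0.0157, 0.7115, 1.1707]}
wrist {'vfov': 71.7167, 'cx': 257.0751, 'cy': 191.7858, 'T_tool_cam': [[0.0, -0.9562, -0.2928, 0.0744], [1.0, -0.0, 0.0002, 0.0009], [-0.0002, -0.2928, 0.9562, -0.1652], [0.0, 0.0, 0.0, 1.0]]}
```

View pics/top0.png

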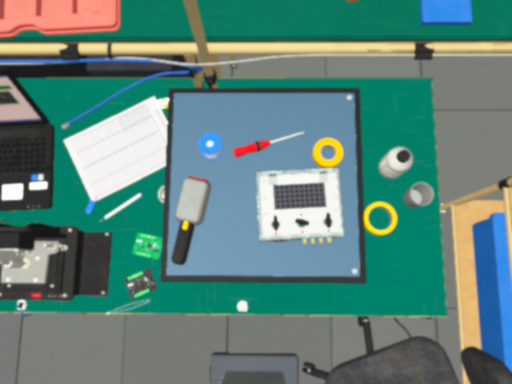

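View pics/scene0.png

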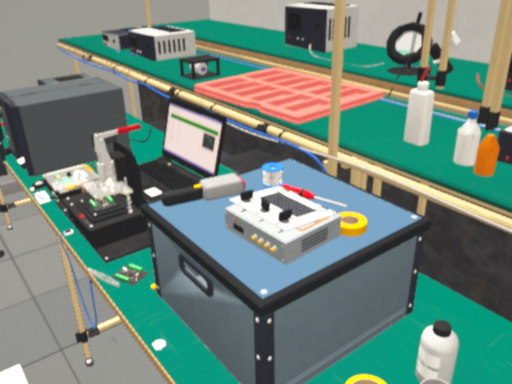

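```bash
cat > h.py <<'E'
from workcell import monitor, grab_frame, camera_model, bot
import cv2, numpy as np
from scipy.spatial.transform import Rotation as Ro
MAT=0.257
def view(n):
    "picture, focal matrix, cam->world R, cam centre"
    s=monitor.observe(); im=grab_frame(n); m=camera_model(n)
    f=im.shape[0]/2/np.tan(np.radians(m["vfov"])/2)
    if n=="wrist":
        T=np.array(m["T_tool_cam"]); Rt=Ro.from_euler("xyz",s["tool_rot"]).as_matrix()
        R=Rt@T[:3,:3]; c=np.array(s["position"])+Rt@T[:3,3]
    else:
        R=np.array(m["R"]).T; c=-R@np.array(m["t"])
    return im,(f,m["cx"],m["cy"],R,c)
def onplane(cam,px,z):
    f,cx,cy,R,c=cam; px=np.atleast_2d(np.array(px,float))
    d=np.c_[(px-[cx,cy])/f,np.ones(len(px))]@R.T
    return c+d*((z-c[2])/d[:,2])[:,None]
def project(cam,X):
    f,cx,cy,R,c=cam; p=(np.atleast_2d(X)-c)@R
    return p[:,:2]/p[:,2:]*f+[cx,cy]
def blobs(mask,amin=20):
    cs,_=cv2.findContours(mask.astype(np.uint8)*255,cv2.RETR_EXTERNAL,cv2.CHAIN_APPROX_NONE)
    return sorted([c for c in cs if cv2.contourArea(c)>amin],key=lambda c:-cv2.contourArea(c))
E
python3 - <<'E'
from h import *
print(bot.tip_extent)
im,cam=view("top"); hsv=cv2.cvtColor(im,cv2.COLOR_BGR2HSV)
for n,p in dict(c1=(166,90),c2=(357,90),c3=(162,280),c4=(363,281)).items(): print(n,onplane(cam,p,.257)[0].round(3))
for n,p in dict(handle_end=(178,262),head_end=(198,180),boxtop_fl=(259,240),fr=(343,236),rl=(257,172),rr=(339,168)).items(): print(n,onplane(cam,p,.257+(.028 if 'h' in n else .052))[0].round(3))
for y,x in [(245,182),(200,194),(130,230),(235,290),(190,300)]: print((x,y),im[y,x],hsv[y,x])
cv2.imwrite("pics/top_crop.png",cv2.resize(im[80:290,155:370],None,fx=2.8,fy=2.8,interpolation=cv2.INTER_CUBIC))
E
```

```text
0.014
c1 [0.929 0.198 0.257]
c2 [ 0.929 -0.258  0.257]
c3 [0.481 0.188 0.257]
c4 [ 0.482 -0.257  0.257]
handle_end [0.52  0.149 0.285]
head_end [0.703 0.111 0.285]
boxtop_fl [ 0.567 -0.027  0.309]
fr [ 0.577 -0.207  0.309]
rl [ 0.716 -0.022  0.309]
rr [ 0.726 -0.202  0.309]
(182, 245) [58 59 59] [30  4 59]
(194, 200) [188 197 193] [ 43  12 197]
(230, 130) [168 143 106] [102  94 168]
(290, 235) [227 233 224] [ 70  10 233]
(300, 190) [88 85 83] [108  14  88]
```

View pics/top_crop.png

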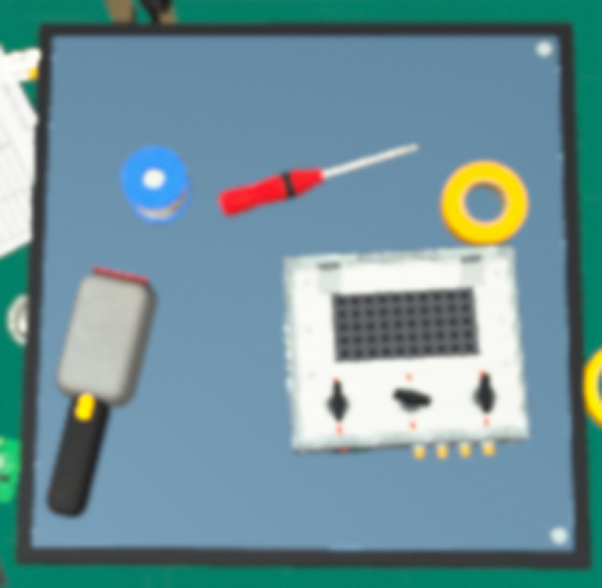

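>>> move_arm(moves=[[0, 0, 40, 0], [0, 0, 90, 0], [0, 0, 140, 0], [0, 0, 190, 0], [0, 0, 240, 0], [0, 0, 270, 0], [20, -30, 280, 0.05], [50, -70, 280, 0.1], [80, -112, 280, 0.15], [110, -155, 280, 0.2], [140, -197, 280, 0.2], [170, -240, 280, 0.2]])

```text
clock: 1.7
position: [0.4215, 0.3309, 0.488]
tool_rot: [3.142, -0.0, 2.929]
force: [0.4, -0.2, 0.5]
grip_width: 0.0861
finger_force: 0.0
```

>>> move_arm(moves=[[30, -42, 0, 0], [60, -85, 0, 0], [90, -128, 0, 0], [120, -170, 0, 0], [140, -197, -20, 0], [140, -197, -50, 0], [140, -197, -50, 0], [140, -197, -50, 0]])

```text
clock: 2.7
position: [0.5608, 0.136, 0.4392]
tool_rot: [3.141, 0.001, 2.929]
force: [-0.7, 0.1, 0.1]
grip_width: 0.0853
finger_force: 0.0
```

Run:
```python
from h import *
s=monitor.observe(); print(s["qpos"],s["position"],s["tool_rot"],s["clock"])
im,cam=view("wrist"); cv2.imwrite("pics/w1.png",im)
```

```text
[-0.49334133  0.29878125  0.21394907  1.37029804 -0.06299182  1.47801355
  1.07578576] [0.56082385 0.13596421 0.43921584] [3.14090124e+00 8.84118040e-04 2.92940998e+00] 2.7
```

View pics/w1.png

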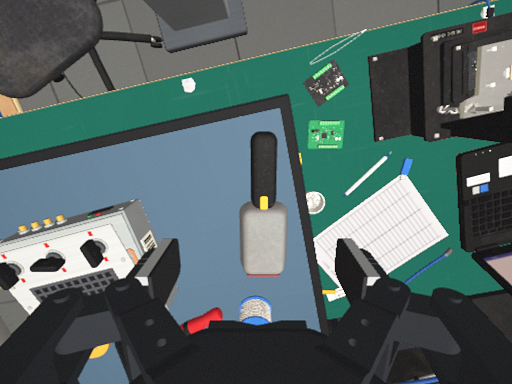

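Run:
```python
from h import *
im,cam=view("wrist"); hsv=cv2.cvtColor(im,cv2.COLOR_BGR2HSV)
roi=np.zeros(im.shape[:2],bool); roi[120:290,225:295]=1
mat=(hsv[...,1]>60)&(hsv[...,0]>95)&(hsv[...,0]<118)
m=roi&~mat
c=blobs(m)[0]; M=np.zeros(im.shape[:2],np.uint8); cv2.drawContours(M,[c],-1,255,-1)
print(cv2.boundingRect(c))
def mid(rows):
    p=[]
    for r in rows:
        x=np.where(M[r])[0]; p.append(((x[0]+x[-1])/2,r))
    return np.array(p)
h=onplane(cam,mid(range(142,190)),MAT+.014); g=onplane(cam,mid(range(212,262)),MAT+.017)
fit=lambda P:np.polyfit(P[:,0],P[:,1],1)
print(fit(h),fit(g),fit(np.r_[h,g]))
x0,y0,w,hh=cv2.boundingRect(c)
top=mid([y0+1])[0]; bot_=mid([y0+hh-2])[0]
print("handle end",onplane(cam,(top[0],y0),MAT+.014),"window end",onplane(cam,(bot_[0],y0+hh),MAT+.017), onplane(cam,(bot_[0],y0+hh),MAT+.034))
# shoulder: row where width jumps
wd=[(r,(M[r]>0).sum()) for r in range(190,216,2)]; print(wd)
```

```text
(239, 132, 49, 145)
[-0.22155898  0.26927309] [-0.21342664  0.26493097] [-0.21225235  0.26413044]
handle end [[0.51542209 0.155594   0.271     ]] window end [[0.71540429 0.11184987 0.274     ]] [[0.70372425 0.11393213 0.291     ]]
[(190, np.int64(25)), (192, np.int64(24)), (194, np.int64(25)), (196, np.int64(25)), (198, np.int64(23)), (200, np.int64(23)), (202, np.int64(37)), (204, np.int64(41)), (206, np.int64(45)), (208, np.int64(47)), (210, np.int64(48)), (212, np.int64(49)), (214, np.int64(49))]
```

>>> move_arm(moves=[[15, 1, -30, 0], [30, 2, -70, 0], [30, 2, -110, 0], [30, 2, -140, 0], [30, 2, -155, 0], [30, 2, -163, 0], [30, 2, -163, 0], [30, 2, -163, 0]], gripper=1)

```text
clock: 3.8
position: [0.5912, 0.1376, 0.276]
tool_rot: [3.141, 0.001, 2.929]
force: [0.3, 0.4, -0.6]
grip_width: 0.0854
finger_force: 0.0
```

>>> move_arm(moves=[[0, 0, 0, 0], [0, 0, 0, 0], [0, 0, 0, 0], [0, 0, 0, 0], [0, 0, 0, 0], [0, 0, 0, 0], [0, 0, 0, 0], [0, 0, 0, 0]], gripper=0.15, newtons=60)

```text
clock: 4.8
position: [0.5908, 0.1375, 0.275]
tool_rot: [-3.142, -0.0, 2.929]
force: [-0.2, -0.5, -0.1]
grip_width: 0.0128
finger_force: 0.0
```

Run:
```python
from h import *
a,_=view("wrist"); b,_=view("top")
b=cv2.resize(b[150:290,150:290],(384,384)); cv2.imwrite("pics/w2.png",np.hstack([cv2.resize(a[60:,:],(474,300)),b[:300,:320]]))
```

```text
(no output)
```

View pics/w2.png

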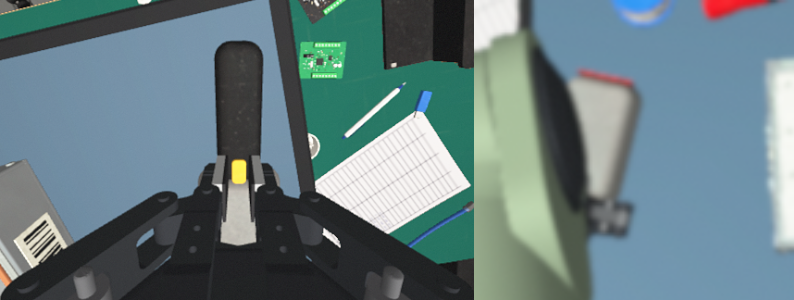

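Run:
```python
from h import *
a,c=view("wrist"); cv2.imwrite("pics/w3.png",cv2.resize(a[150:330,170:350],(720,720)[:2],interpolation=cv2.INTER_CUBIC)[:600])
s=monitor.observe(); print(s["grip_width"],s["finger_force"],s["position"],s["joint_efforts"])
```

```text
0.012896625769901098 0.0 [0.59076189 0.13744224 0.27499734] [-1.80004852e-03 -8.46400452e+01  5.88202447e+00 -3.92290020e+01
  1.90565275e-02  1.77140806e-03  3.86600072e-05]
```

View pics/w3.png

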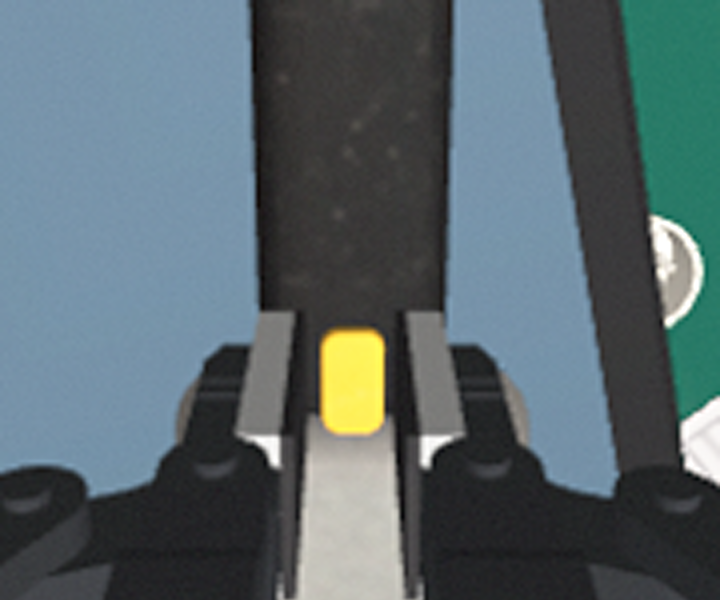

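>>> move_arm(moves=[[0, 0, -1.5, 0], [0, 0, -3, 0], [0, 0, -4.5, 0], [0, 0, -5, 0], [0, 0, -5, 0]])

```text
clock: 5.58
position: [0.5907, 0.1375, 0.27]
tool_rot: [-3.142, -0.0, 2.929]
force: [0.6, 0.4, 0.5]
grip_width: 0.0129
finger_force: 0.0
```

>>> move_arm(moves=[[0, 0, -1.5, 0], [0, 0, -3, 0], [0, 0, -4.5, 0], [0, 0, -6, 0], [0, 0, -6, 0]])

```text
clock: 6.2
position: [0.5907, 0.1374, 0.2639]
tool_rot: [-3.141, -0.0, 2.929]
force: [0.6, -0.6, -0.3]
grip_width: 0.013
finger_force: 0.0
```

>>> move_arm(moves=[[0, 0, -1, 0], [0, 0, -2, 0], [0, 0, -3, 0], [0, 0, -4, 0], [0, 0, -4, 0]])

```text
clock: 6.82
position: [0.591, 0.1375, 0.2616]
tool_rot: [3.141, 0.001, 2.929]
force: [-7.8, -1.4, 20.7]
grip_width: 0.0125
finger_force: 10.4
```

>>> move_arm(moves=[[-2, 0, 5, 0], [-2, 0, 10, 0], [-2, 0, 10, 0], [-2, 0, 10, 0], [-2, 0, 10, 0], [-2, 0, 10, 0], [-2, 0, 0, 0], [-2, 0, -5, 0], [-2, 0, -10, 0], [-2, 0, -15, 0], [-2, 0, -20, 0], [-2, 0, -20, 0]], gripper=0.9)

```text
clock: 8.32
position: [0.5886, 0.1375, 0.2396]
tool_rot: [-3.141, -0.0, 2.929]
force: [-0.9, -0.5, 0.6]
grip_width: 0.0766
finger_force: 0.0
```

>>> move_arm(moves=[[0, 0, 0, 0], [0, 0, 0, 0], [0, 0, 0, 0], [0, 0, 0, 0], [0, 0, 0, 0], [0, 0, 0, 0], [0, 0, 0, 0], [0, 0, 0, 0]], gripper=0.1, newtons=60)

```text
clock: 9.32
position: [0.5889, 0.1376, 0.2406]
tool_rot: [3.141, 0.001, 2.929]
force: [-1.3, -0.6, 6.2]
grip_width: 0.031
finger_force: 59.7
```

>>> move_arm(moves=[[0, 0, 5, 0], [0, 0, 15, 0], [0, 0, 30, 0], [0, 0, 50, 0], [0, 0, 60, 0], [0, 0, 60, 0]])

```text
clock: 10.07
position: [0.589, 0.1376, 0.3008]
tool_rot: [3.141, 0.001, 2.929]
force: [-0.6, 0.6, -2.6]
grip_width: 0.0308
finger_force: 59.6
```

Run:
```python
from h import *
m=camera_model("top"); f=192/np.tan(np.radians(m["vfov"])/2); R=np.array(m["R"]).T; cam=(f,m["cx"],m["cy"],R,-R@np.array(m["t"]))
im=cv2.imread("pics/top0.png"); hsv=cv2.cvtColor(im,cv2.COLOR_BGR2HSV)
roi=np.zeros(im.shape[:2],bool); roi[155:255,245:355]=1
w=roi&(hsv[...,1]<45)&(hsv[...,2]>170)
c=blobs(cv2.morphologyEx(w.astype(np.uint8),cv2.MORPH_OPEN,np.ones((5,5))))[0]
P=onplane(cam,c[:,0],MAT+.052)[:,:2].astype(np.float32)
r=cv2.minAreaRect(P*1000); print("rect",r, cv2.boxPoints(r).round(1).tolist())
red=(hsv[...,1]>70)&((hsv[...,0]<8)|(hsv[...,0]>172))
for b in blobs(red&roi,1): 
    q=b[:,0].mean(0); print("red",q,onplane(cam,q,MAT+.065)[0].round(4),cv2.contourArea(b))
blk=roi&(hsv[...,2]<75)
for b in blobs(blk,8):
    q=b[:,0].mean(0); print("blk",q,onplane(cam,q,MAT+.08)[0].round(4),cv2.contourArea(b),cv2.minAreaRect(b))
s=monitor.observe(); print(s["position"],s["force"],s["qpos"].round(2))
```

```text
rect ((646.6614990234375, -113.05162811279297), (151.07669067382812, 182.06622314453125), 2.994476079940796) [[566.5, -26.100000381469727], [576.0, -207.89999389648438], [726.9000244140625, -200.0], [717.2999877929688, -18.200000762939453]]
blk [301.5 222. ] [ 0.603  -0.1161  0.337 ] 19.0 ((301.294189453125, 222.32354736328125), (9.45888900756836, 3.395498752593994), 14.03624439239502)
blk [327.89473684 220.73684211] [ 0.606  -0.1711  0.337 ] 15.5 ((327.5, 220.5), (3.0, 9.0), 0.0)
blk [275.26666667 223.73333333] [ 0.5991 -0.0615  0.337 ] 9.5 ((275.10003662109375, 223.7000274658203), (6.7082037925720215, 3.130495071411133), 63.43495178222656)
[0.58901114 0.13755424 0.30075111] [-0.59559778  0.57054774 -2.63558035] [-0.47  0.41  0.2   1.55 -0.09  1.19  1.11]
```

Run:
```python
from h import *
im,cam=view("wrist"); cv2.imwrite("pics/w4.png",im)
m=camera_model("wrist"); T=np.array(m["T_tool_cam"])
def ray(px,pos,rot):
    Rt=Ro.from_euler("xyz",rot).as_matrix(); f=192/np.tan(np.radians(m["vfov"])/2)
    return np.array(pos)+Rt@T[:3,3], Rt@T[:3,:3]@np.array([(px[0]-m["cx"])/f,(px[1]-m["cy"])/f,1])
n=np.array([-.052,.9986,0]); xb=np.array([.9986,.052,0]); L0=np.array([.642,-.0231,MAT])
def hit(px,pos,rot):
    c,d=ray(px,pos,rot); X=c+d*((L0-c)@n)/(d@n); return X.round(4),"along x",round((X-L0)@xb,4)
print(hit((43,319),(.5908,.1375,.275),(3.1416,0,2.929)))
print(hit((148,240),(.5608,.136,.4392),(3.1416,0,2.929)))
```

```text
(array([ 0.6246, -0.024 ,  0.2867]), 'along x', np.float64(-0.0175))
(array([ 0.6191, -0.0243,  0.2849]), 'along x', np.float64(-0.0229))
```

View pics/w4.png

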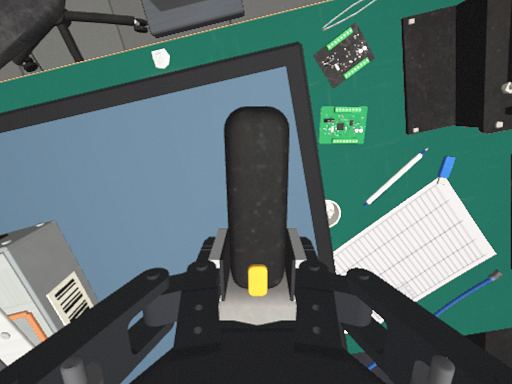

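>>> move_arm(moves=[[0, 5, 0, -0.05], [2, 10, 0, -0.15], [4, 15, 0, -0.27], [6, 20, 0, -0.4], [8, 25, 0, -0.53], [10, 30, 0, -0.66], [13, 35, 0, -0.79], [16, 35, 0, -0.92], [19, 35, 0, -1.05], [23, 35, 0, -1.18], [23, 35, 0, -1.26], [23, 35, 0, -1.308]])

```text
clock: 11.62
position: [0.6115, 0.1725, 0.2991]
tool_rot: [-3.14, 0.001, 1.619]
force: [0.4, -0.9, -2.5]
grip_width: 0.0311
finger_force: 59.6
```

Run:
```python
from h import *
s=monitor.observe(); print(s["position"],s["tool_rot"],s["force"],s["qpos"].round(2),s["grip_width"])
m=camera_model("wrist"); T=np.array(m["T_tool_cam"])
def ray(px,pos,rot):
    Rt=Ro.from_euler("xyz",rot).as_matrix(); f=192/np.tan(np.radians(m["vfov"])/2)
    return np.array(pos)+Rt@T[:3,3], Rt@T[:3,:3]@np.array([(px[0]-m["cx"])/f,(px[1]-m["cy"])/f,1])
n=np.array([-.052,.9986,0]); xb=np.array([.9986,.052,0]); L0=np.array([.642,-.0231,MAT])
for px in [(47,288),(70,270),(98,307),(77,322)]:
    c,d=ray(px,(.589,.1376,.3008),(3.1416,0,2.929)); X=c+d*((L0-c)@n)/(d@n); print(X.round(4),((X-L0)@xb).round(4))
im,cam=view("top"); cv2.imwrite("pics/top5.png",cv2.resize(im[80:290,155:370],None,fx=2.8,fy=2.8,interpolation=cv2.INTER_CUBIC))
im,cam=view("scene"); cv2.imwrite("pics/sc5.png",im)
```

```text
[0.61146067 0.17249485 0.29907208] [-3.14039110e+00  5.56461647e-04  1.61865227e+00] [ 0.40003641 -0.8877542  -2.52577739] [-0.68  0.5   0.49  1.47 -0.24  1.23 -0.11] 0.03105387410825271
[ 0.6058 -0.025   0.2982] -0.0362
[ 0.6068 -0.0249  0.2735] -0.0352
[ 0.6515 -0.0226  0.2664] 0.0095
[ 0.6449 -0.023   0.2911] 0.0029
```

Run:
```python
from h import *
im,cam=view("wrist"); cv2.imwrite("pics/w6.png",im)
t=cv2.imread("pics/top0.png")[190:240,240:300]
sc=cv2.imread("pics/sc5.png")[140:290,150:380]
a=cv2.resize(im,(512,384)); b=cv2.resize(t,(288,240),interpolation=cv2.INTER_CUBIC); c=cv2.resize(sc,(288,188))
r=np.zeros((384,288,3),np.uint8); r[:188]=c
r[188:384]=cv2.resize(t,(288,196),interpolation=cv2.INTER_CUBIC)
cv2.imwrite("pics/comp6.png",np.hstack([a,r]))
```

```text
(no output)
```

View pics/comp6.png

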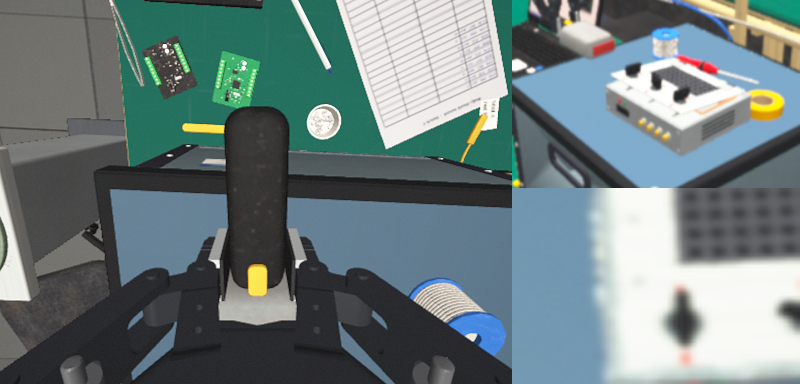

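Run:
```python
from h import *
m=camera_model("wrist"); T=np.array(m["T_tool_cam"]); f=192/np.tan(np.radians(m["vfov"])/2)
n=np.array([-.052,.9986,0]); xb=np.array([.9986,.052,0]); L0=np.array([.642,-.0231,MAT])
for nm,pos in [("w1",(.5608,.136,.4392)),("w4",(.589,.1376,.3008))]:
    Rt=Ro.from_euler("xyz",(3.1416,0,2.929)).as_matrix(); cam=(f,m["cx"],m["cy"],Rt@T[:3,:3],np.array(pos)+Rt@T[:3,3])
    g=cv2.cvtColor(cv2.imread(f"pics/{nm}.png"),cv2.COLOR_BGR2GRAY)
    u=np.arange(-.084,.05,.003)
    for z in (.273,.280,.287,.294):
        p=project(cam,L0+u[:,None]*xb+[0,0,z-MAT]).astype(np.float32)
        v=cv2.remap(g,p[:,0].copy(),p[:,1].copy(),cv2.INTER_LINEAR).ravel()
        print(nm,z,[(int(a*1000),int(b)) for a,b in zip(u,v)])
```

```text
w1 0.273 [(-84, 130), (-81, 128), (-78, 112), (-75, 128), (-72, 131), (-68, 130), (-65, 130), (-62, 129), (-59, 128), (-56, 128), (-53, 129), (-50, 129), (-47, 128), (-44, 129), (-41, 128), (-38, 129), (-35, 129), (-32, 178), (-29, 226), (-26, 194), (-23, 196), (-20, 229), (-17, 202), (-14, 192), (-11, 182), (-8, 212), (-5, 145), (-2, 121), (0, 121), (3, 120), (6, 121), (9, 75), (12, 27), (15, 39), (18, 41), (21, 39), (24, 39), (27, 40), (30, 39), (33, 41), (36, 39), (39, 37), (42, 39), (45, 40), (48, 39)]
w1 0.28 [(-84, 129), (-81, 183), (-78, 112), (-75, 129), (-72, 129), (-68, 130), (-65, 129), (-62, 127), (-59, 128), (-56, 128), (-53, 129), (-50, 129), (-47, 128), (-44, 128), (-41, 130), (-38, 130), (-35, 130), (-32, 178), (-29, 217), (-26, 93), (-23, 132), (-20, 213), (-17, 167), (-14, 135), (-11, 83), (-8, 62), (-5, 98), (-2, 121), (0, 119), (3, 119), (6, 122), (9, 75), (12, 27), (15, 37), (18, 39), (21, 37), (24, 39), (27, 41), (30, 40), (33, 39), (36, 39), (39, 40), (42, 40), (45, 38), (48, 39)]
w1 0.287 [(-84, 130), (-81, 113), (-78, 114), (-75, 128), (-72, 130), (-68, 128),
[... 2256 characters left out ...]
 (-8, 221), (-5, 106), (-2, 32), (0, 121), (3, 34), (6, 36), (9, 32), (12, 34), (15, 33), (18, 34), (21, 34), (24, 41), (27, 55), (30, 55), (33, 56), (36, 53), (39, 53), (42, 54), (45, 55), (48, 53)]
w4 0.294 [(-84, 119), (-81, 89), (-78, 99), (-75, 123), (-72, 129), (-68, 130), (-65, 129), (-62, 129), (-59, 130), (-56, 130), (-53, 130), (-50, 129), (-47, 127), (-44, 128), (-41, 128), (-38, 127), (-35, 127), (-32, 159), (-29, 227), (-26, 27), (-23, 75), (-20, 225), (-17, 159), (-14, 80), (-11, 19), (-8, 228), (-5, 94), (-2, 47), (0, 32), (3, 32), (6, 35), (9, 35), (12, 35), (15, 35), (18, 35), (21, 36), (24, 54), (27, 55), (30, 54), (33, 56), (36, 55), (39, 54), (42, 58), (45, 59), (48, 63)]
```

>>> move_arm(moves=[[5, 0, 0, 0], [12, 1, 0, 0], [19, 1, -5, 0], [19, 1, -15, 0], [19, 1, -25, 0], [19, 1, -35, 0], [19, 1, -43, 0], [19, 1, -47, 0], [19, 1, -47, 0], [19, 1, -47, 0], [19, 1, -47, 0], [19, 1, -47, 0]])

```text
clock: 13.28
position: [0.6308, 0.1735, 0.2532]
tool_rot: [3.141, -0.0, 1.621]
force: [0.7, -1.5, -1.9]
grip_width: 0.0313
finger_force: 59.6
```

Run:
```python
from h import *
s=monitor.observe(); print(s["position"],s["tool_rot"],s["force"])
im,cam=view("scene"); cv2.imwrite("pics/sc7.png",im)
t,ct=view("top"); cv2.imwrite("pics/top7.png",t)
hsv=cv2.cvtColor(im,cv2.COLOR_BGR2HSV)
red=(hsv[...,1]>110)&((hsv[...,0]<8)|(hsv[...,0]>172))&(hsv[...,2]>60)
for b in blobs(red,8):
    print("scene red",cv2.boundingRect(b),cv2.contourArea(b))
W=np.array([.641,-.0232,.287])+.08*np.array([-.052,.9986,0]); print("expect window",W,project(cam,W),project(ct,W))
hsv=cv2.cvtColor(t,cv2.COLOR_BGR2HSV)
red=(hsv[...,1]>90)&((hsv[...,0]<8)|(hsv[...,0]>172))
for b in blobs(red,3): print("top red",cv2.boundingRect(b),cv2.contourArea(b))
w=(hsv[...,1]<40)&(hsv[...,2]>120); w[:160]=0;w[260:]=0;w[:,:170]=0;w[:,250:]=0
for b in blobs(w,40): print("top grey",cv2.boundingRect(b),cv2.minAreaRect(b))
cv2.imwrite("pics/c7.png",np.hstack([cv2.resize(im[150:270,150:310],(400,300)),cv2.resize(t[150:270,160:320],(400,300))]))
```

```text
[0.63082475 0.17350805 0.25317096] [ 3.14132549e+00 -1.09161965e-04  1.62076979e+00] [ 0.68801629 -1.45883885 -1.89113102]
scene red (213, 76, 117, 48) 1798.0
scene red (243, 68, 88, 27) 916.5
scene red (267, 94, 63, 18) 469.5
scene red (340, 92, 43, 19) 237.5
scene red (341, 85, 30, 14) 186.0
scene red (282, 184, 33, 15) 139.5
scene red (117, 124, 24, 10) 108.5
scene red (223, 188, 17, 13) 91.5
scene red (420, 66, 9, 15) 51.0
scene red (78, 214, 7, 5) 20.5
scene red (505, 155, 5, 6) 15.5
scene red (477, 74, 5, 13) 9.0
expect window [0.63684  0.056688 0.287   ] [[229.70588917 192.41695394]] [[221.27885987 208.94604404]]
top red (0, 0, 120, 38) 3811.0
top red (233, 140, 38, 17) 263.0
top red (30, 292, 12, 8) 68.0
top red (222, 200, 2, 17) 12.5
top grey (177, 195, 44, 29) ((198.44921875, 208.58615112304688), (26.847490310668945, 43.987728118896484), 86.8201675415039)
```

View pics/c7.png

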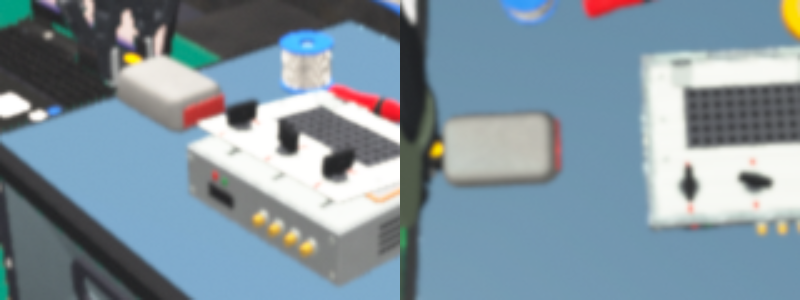

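>>> move_arm(moves=[[0, 0, 0, 0], [0, 0, 0, 0], [0, 0, 0, 0], [0, 0, 0, 0], [0, 0, 0, 0], [0, 0, 0, 0], [0, 0, 0, 0], [0, 0, 0, 0], [0, 0, 0, 0], [0, 0, 0, 0], [0, 0, 0, 0], [0, 0, 0, 0]])

```text
clock: 14.88
position: [0.6307, 0.1735, 0.253]
tool_rot: [-3.142, 0.0, 1.621]
force: [-0.3, 0.3, -2.4]
grip_width: 0.0312
finger_force: 59.6
```

>>> move_arm(moves=[[0, 0, 8, 0], [0, 0, 24, 0], [0, 0, 40, 0], [-2, 0, 47, 0.08], [-6, 0, 47, 0.2], [-10, -2, 47, 0.33], [-14, -6, 47, 0.46], [-19, -10, 47, 0.6], [-24, -15, 47, 0.74], [-29, -20, 47, 0.88], [-33, -25, 47, 1.02], [-36, -30, 47, 1.14]])

```text
clock: 16.38
position: [0.5949, 0.1432, 0.3012]
tool_rot: [3.141, 0.001, 2.765]
force: [0.0, -1.4, -1.8]
grip_width: 0.0309
finger_force: 59.6
```

>>> move_arm(moves=[[-4, -4, 0, 0.1], [-6, -6, 0, 0.168], [-6, -6, -10, 0.168], [-6, -6, -25, 0.168], [-6, -6, -38, 0.168], [-6, -6, -47, 0.168], [-6, -6, -53, 0.168], [-6, -6, -57, 0.168], [-6, -6, -59.5, 0.168], [-6, -6, -59.5, 0.168]])

```text
clock: 17.62
position: [0.5889, 0.1375, 0.2408]
tool_rot: [3.141, 0.0, 2.929]
force: [-0.6, -1.0, -1.3]
grip_width: 0.0311
finger_force: 59.8
```

>>> move_arm(moves=[[0, 0, -0.7, 0], [0, 0, -1.2, 0], [0, 0, -1.2, 0]])

```text
clock: 18.0
position: [0.589, 0.1375, 0.2406]
tool_rot: [3.141, 0.001, 2.929]
force: [-5.9, -0.9, 14.0]
grip_width: 0.031
finger_force: 61.6
```

>>> move_arm(moves=[[0, 0, 0.7, 0], [0, 0, 0.7, 0]])

```text
clock: 18.25
position: [0.5889, 0.1375, 0.2406]
tool_rot: [3.141, 0.001, 2.929]
force: [-3.4, -0.9, 8.6]
grip_width: 0.0308
finger_force: 60.9
```

>>> move_arm(moves=[[0, 0, 0, 0], [0, 0, 0, 0], [0, 0, 0, 0], [0, 0, 0, 0], [0, 0, 0, 0], [0, 0, 10, 0], [0, 0, 30, 0], [0, 0, 60, 0], [0, 0, 90, 0], [0, 0, 120, 0], [0, 0, 150, 0], [0, 0, 180, 0]], gripper=0.8)

```text
clock: 19.75
position: [0.5886, 0.1374, 0.4218]
tool_rot: [3.141, 0.001, 2.929]
force: [0.6, -0.3, -0.9]
grip_width: 0.0685
finger_force: 0.0
```

>>> move_arm(moves=[[0, -10, 0, -0.06], [1, -30, 0, -0.18], [2, -50, 0, -0.31], [3, -75, 0, -0.45], [4, -100, 0, -0.6], [5, -125, 0, -0.75], [6, -150, 0, -0.9], [8, -175, 0, -1.05], [10, -200, 0, -1.2], [12, -225, 0, -1.35], [13, -245, 0, -1.48], [13, -253, 0, -1.54]], gripper=0.5)

```text
clock: 21.25
position: [0.6015, -0.1168, 0.4207]
tool_rot: [3.141, 0.0, 1.384]
force: [0.1, 0.3, -0.6]
grip_width: 0.0426
finger_force: 0.0
```

Run:
```python
from h import *
s=monitor.observe(); print(s["position"],s["tool_rot"],s["qpos"].round(2),s["clock"])
t,ct=view("top"); hsv=cv2.cvtColor(t,cv2.COLOR_BGR2HSV)
w=(hsv[...,1]<40)&(hsv[...,2]>120); w[:160]=0;w[260:]=0;w[:,:170]=0;w[:,240:]=0
for nm,x in [("now",t),("start",cv2.imread("pics/top0.png"))]:
    hsv=cv2.cvtColor(x,cv2.COLOR_BGR2HSV); w=(hsv[...,1]<40)&(hsv[...,2]>120); w[:160]=0;w[260:]=0;w[:,:172]=0;w[:,230:]=0
    print(nm,[cv2.minAreaRect(b) for b in blobs(w,80)])
im,cam=view("wrist"); cv2.imwrite("pics/w8.png",im); hsv=cv2.cvtColor(im,cv2.COLOR_BGR2HSV)
q=np.array([.6007,-.1155,0]); yb=np.array([-.052,.9986,0])
for k in (-1,0,1): print("expect wing",k,project(cam,q+k*.055*yb+[0,0,MAT+.055+.016+.015]))
for b in blobs(hsv[...,2]<70,60):
    r=cv2.boundingRect(b); 
    if r[2]<150 and r[3]<150: print("dark",r,cv2.contourArea(b),cv2.minAreaRect(b))
red=(hsv[...,1]>110)&((hsv[...,0]<8)|(hsv[...,0]>172))
for b in blobs(red,2): print("red",cv2.boundingRect(b),b[:,0].mean(0),onplane(cam,b[:,0].mean(0),MAT+.071)[0].round(4))
```

```text
[ 0.60153195 -0.11681428  0.42071717] [3.14110909e+00 2.35936947e-04 1.38428164e+00] [-0.28  0.41  0.59  1.32 -0.23  1.47  0.1 ] 21.25
now [((191.11764526367188, 200.5294189453125), (24.738632202148438, 44.141483306884766), 14.03624439239502)]
start [((191.00001525878906, 200.50001525878906), (24.98116683959961, 44.141483306884766), 14.03624439239502)]
expect wing -1 [[268.39011781 241.54959113]]
expect wing 0 [[255.34482639 191.19473735]]
expect wing 1 [[240.58416453 134.21854985]]
dark (256, 232, 29, 18) 304.5 ((269.59429931640625, 238.8302001953125), (14.010775566101074, 28.15891456604004), 74.05460357666016)
dark (227, 127, 32, 15) 264.5 ((242.2629852294922, 133.45953369140625), (11.480317115783691, 31.85598373413086), 81.25383758544922)
dark (81, 259, 34, 23) 247.5 ((96.26470184326172, 267.441162109375), (31.598957061767578, 21.014841079711914), 32.47119140625)
dark (251, 175, 12, 32) 238.0 ((256.5, 190.5), (31.0, 11.0), 90.0)
dark (395, 51, 24, 17) 141.0 ((406.60003662109375, 59.20001220703125), (7.155416965484619, 24.149532318115234), 63.43495178222656)
dark (76, 229, 26, 16) 
[... 219 characters left out ...]
61, 98, 18, 21) 96.0 ((71.92353057861328, 107.5941162109375), (21.321626663208008, 13.498583793640137), 57.528804779052734)
red (379, 1, 37, 61) [397.05072464  30.73913043] [ 0.7462 -0.0018  0.328 ]
red (398, 58, 23, 30) [411.64864865  72.2027027 ] [ 0.7578 -0.0372  0.328 ]
red (220, 136, 7, 5) [222.625  138.1875] [ 0.5791 -0.0621  0.328 ]
red (257, 126, 6, 5) [259.92857143 128.        ] [ 0.6159 -0.0594  0.328 ]
red (235, 190, 6, 4) [237.69230769 191.53846154] [ 0.5821 -0.117   0.328 ]
red (271, 180, 5, 5) [273. 182.] [ 0.619  -0.1138  0.328 ]
red (282, 228, 6, 5) [284.41666667 230.        ] [ 0.6219 -0.1681  0.328 ]
red (249, 238, 6, 4) [251.41666667 239.41666667] [ 0.5853 -0.1723  0.328 ]
```

Run:
```python
from h import *
im,cam=view("wrist"); g=cv2.cvtColor(im,cv2.COLOR_BGR2GRAY)
for th in (50,70,90):
    b=[b for b in blobs(g[165:215,238:275]<th,60)][0]
    M=np.zeros((50,37),np.uint8); cv2.drawContours(M,[b],-1,1,-1)
    p=np.argwhere(M)[:,::-1]+[238,165]
    for z in (.345,.350):
        P=onplane(cam,p,z)[:,:2]; c=P.mean(0); u,s,v=np.linalg.svd(P-c,full_matrices=False)
        print(th,z,c.round(4),(np.arctan2(v[0,1],v[0,0])%np.pi).round(3),np.ptp((P-c)@v.T,axis=0).round(4))
s=monitor.observe(); print(s["position"],s["tool_rot"][2])
```

```text
50 0.345 [ 0.6023 -0.114 ] 1.37 [0.0307 0.0104]
50 0.35 [ 0.6026 -0.1125] 1.37 [0.0301 0.0102]
70 0.345 [ 0.6023 -0.1139] 1.367 [0.0308 0.0105]
70 0.35 [ 0.6026 -0.1124] 1.367 [0.0301 0.0103]
90 0.345 [ 0.6023 -0.1137] 1.373 [0.0308 0.0123]
90 0.35 [ 0.6025 -0.1123] 1.373 [0.0301 0.0121]
[ 0.60168448 -0.11563642  0.42048032] 1.3894140537935513
```

>>> move_arm(moves=[[0, 1, -30, 0], [0, 2, -60, -0.015], [0, 2, -80, -0.015], [0, 2, -95, -0.015], [0, 2, -103, -0.015], [0, 2, -108, -0.015], [0, 2, -108, -0.015]], gripper=0.4)

```text
clock: 22.28
position: [0.6018, -0.1135, 0.3121]
tool_rot: [3.141, -0.0, 1.374]
force: [-0.1, -0.3, 0.1]
grip_width: 0.0342
finger_force: 0.0
```

>>> move_arm(moves=[[0, 0, 0, 0], [0, 0, 0, 0], [0, 0, 0, 0], [0, 0, 0, 0], [0, 0, 0, 0], [0, 0, 0, 0], [0, 0, 0, 0]], gripper=0, newtons=25)

```text
clock: 23.15
position: [0.6019, -0.1136, 0.312]
tool_rot: [3.141, 0.0, 1.374]
force: [4.9, -1.3, -4.1]
grip_width: 0.008
finger_force: 26.4
```

>>> move_arm(moves=[[0, 0, 0, -0.05], [0, 0, 0, -0.15], [0, 0, 0, -0.26], [0, 0, 0, -0.37], [0, 0, 0, -0.48], [0, 0, 0, -0.59], [0, 0, 0, -0.7], [0, 0, 0, -0.81], [0, 0, 0, -0.92], [0, 0, 0, -1.03], [0, 0, 0, -1.14], [0, 0, 0, -1.24]])

```text
clock: 24.65
position: [0.6034, -0.1157, 0.3127]
tool_rot: [3.137, -0.004, 0.129]
force: [18.0, -15.7, -6.6]
grip_width: 0.0072
finger_force: 24.2
```

>>> move_arm(moves=[[0, 0, 0, -0.05], [0, 0, 0, -0.078], [0, 0, 0, -0.078], [0, 0, 0, -0.078]])

```text
clock: 25.15
position: [0.6034, -0.1159, 0.3128]
tool_rot: [3.137, -0.004, 0.054]
force: [18.1, -15.1, -7.1]
grip_width: 0.0073
finger_force: 24.3
```

Run:
```python
from h import *
s=monitor.observe(); print(s["position"],s["tool_rot"],s["qpos"].round(2),s["grip_width"],s["force"],s["moment"])
t,_=view("top"); cv2.imwrite("pics/top9.png",t); sc,_=view("scene"); cv2.imwrite("pics/sc9.png",sc)
```

```text
[ 0.60342478 -0.11587217  0.31277049] [ 3.13727084 -0.00444145  0.05440575] [-0.47  0.55  0.9   1.53 -0.45  1.27 -1.03] 0.007275289655404465 [ 18.13778807 -15.07682508  -7.12608137] [-3.35750067 -3.71691121 -0.02369945]
```

>>> move_arm(moves=[[1, -1, 0, 0], [2, -2, 0, 0], [2, -2, 0, 0], [2, -2, 0, 0]])

```text
clock: 25.75
position: [0.6034, -0.116, 0.3121]
tool_rot: [3.141, 0.0, 0.055]
force: [-0.9, -5.5, -1.0]
grip_width: 0.0072
finger_force: 25.3
```

>>> move_arm(moves=[[0, 0, 0, 0], [0, 0, 0, 0], [-0.3, 0, -1.5, 0], [-0.6, -0.3, -3, 0], [-1, -0.3, -4.5, 0], [-1.3, -0.5, -6, 0], [-1.6, -0.5, -7.5, 0], [-2, -0.5, -9, 0], [-2, -0.5, -9, 0], [-2, -0.5, -9, 0]], newtons=50)

```text
clock: 27.0
position: [0.6018, -0.1162, 0.3037]
tool_rot: [-3.141, -0.001, 0.056]
force: [-3.5, -2.3, 8.6]
grip_width: 0.0064
finger_force: 56.7
```

>>> move_arm(moves=[[-0.2, 0, -1, 0], [-0.4, 0, -2, 0], [-0.7, 0, -3, 0], [-0.7, 0, -4, 0], [-0.7, 0, -4, 0], [-0.7, 0, -4, 0]])

```text
clock: 27.75
position: [0.6012, -0.1162, 0.3001]
tool_rot: [-3.141, -0.001, 0.056]
force: [-4.7, -1.6, 14.0]
grip_width: 0.0064
finger_force: 57.4
```

Run:
```python
from h import *
s=monitor.observe(); print(s["position"],s["force"],s["moment"])
sc,_=view("scene"); cv2.imwrite("pics/sc10.png",sc); w,_=view("wrist"); cv2.imwrite("pics/w10.png",w)
```

```text
[ 0.60122196 -0.11622067  0.30010695] [-4.73049554 -1.61016915 13.95137918] [-0.40034304  0.65123454  0.0098247 ]
```

>>> move_arm(moves=[[0, 0, -0.5, 0], [-0.2, 0, -1, 0], [-0.2, 0, -1.5, 0], [-0.3, 0, -2, 0], [-0.3, 0, -2, 0], [-0.3, 0, -2, 0]])

```text
clock: 28.6
position: [0.6011, -0.1162, 0.2986]
tool_rot: [-3.141, -0.002, 0.056]
force: [-6.6, 0.7, 21.4]
grip_width: 0.0064
finger_force: 58.5
```

>>> move_arm(moves=[[0, 0, -0.3, 0], [0, 0, -0.6, 0], [0, 0, -0.6, 0], [0, 0, -0.6, 0]])

```text
clock: 29.1
position: [0.601, -0.1163, 0.2981]
tool_rot: [-3.141, -0.002, 0.056]
force: [-6.6, -1.3, 23.6]
grip_width: 0.0065
finger_force: 58.9
```

Run:
```python
from h import *
s=monitor.observe(); print(s["position"],s["force"],s["moment"])
sc,_=view("scene"); t,_=view("top"); w,_=view("wrist"); cv2.imwrite("pics/w11.png",w)
a=cv2.imread("pics/scene0.png")
r=lambda i:cv2.resize(i[180:260,215:345],(400,246),interpolation=cv2.INTER_CUBIC)
cv2.imwrite("pics/c11.png",np.vstack([np.hstack([r(a),r(sc)]),np.hstack([cv2.resize(t[80:290,155:370],(400,350)),cv2.resize(w,(400,350))])]))
```

```text
[ 0.60102318 -0.11629675  0.29813499] [-6.57042022 -1.3375749  23.62658815] [-0.22562206  1.27656362 -0.10905371]
```

View pics/c11.png

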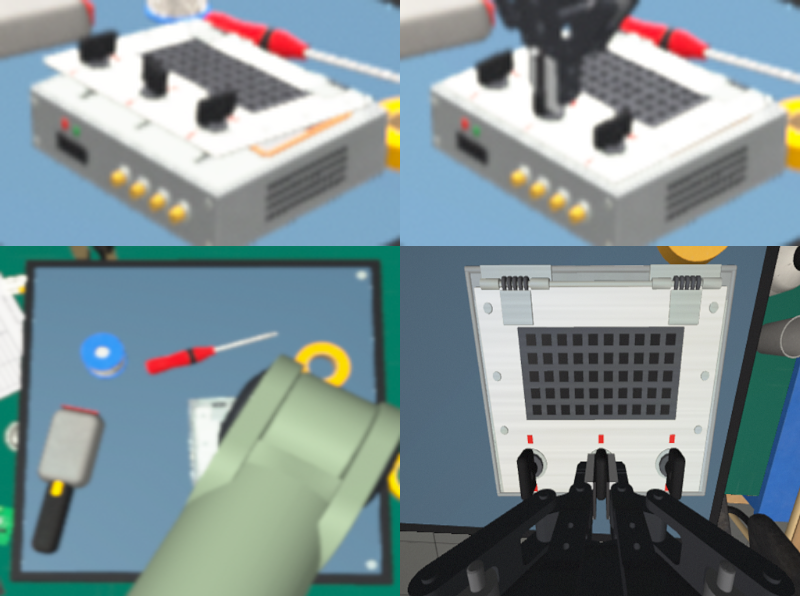

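>>> move_arm(moves=[[0, 0, 0, 0], [0, 0, 0, 0], [0, 0, 0, 0], [0, 0, 0, 0], [0, 0, 0, 0], [0, 0, 0, 0], [0, 0, 0, 0], [0, 0, 0, 0]])

```text
clock: 30.25
position: [0.601, -0.1163, 0.2982]
tool_rot: [-3.141, -0.002, 0.056]
force: [-8.3, -0.8, 23.8]
grip_width: 0.0064
finger_force: 58.9
```

Run:
```python
from h import *
# outer-wing drop in scene, before vs now, against the drop expected for a fully closed cover
sc,cam=view("scene"); a=cv2.imread("pics/scene0.png")
def wings(i,box):
    x0,y0,x1,y1=box; g=cv2.cvtColor(i,cv2.COLOR_BGR2GRAY)[y0:y1,x0:x1]
    b=blobs(g<70,8); return [np.array(cv2.boundingRect(c)[:2])+[x0,y0]+np.array(cv2.boundingRect(c)[2:])/2 for c in b[:2]]
print("L",wings(a,(236,184,260,206)),wings(sc,(236,188,260,212)))
print("R",wings(a,(276,202,296,226)),wings(sc,(276,206,296,234)))
H=np.array([.6467,-.113,0])+.064*np.array([.9986,.052,0]); R0=Ro.from_euler("z",.054).as_matrix()
for y in (.055,-.055):
    P=[H+[0,0,MAT+.055]+R0@Ro.from_euler("y",t).apply([-.110,y,.016]) for t in (.12,.03,0)]
    print(np.round([p[2] for p in P],4),project(cam,np.array(P)).round(1).tolist())
```

```text
L [array([246.5, 195.5])] [array([246., 202.]), array([255.5, 191.5])]
R [array([286. , 215.5])] [array([284.5, 222. ])]
[0.3411 0.3313 0.328 ] [[246.7, 193.6], [246.0, 198.3], [245.8, 199.8]]
[0.3411 0.3313 0.328 ] [[284.7, 213.4], [283.8, 218.5], [283.6, 220.1]]
```

```bash
python3 -c "
from workcell import bot; print(bot.job_done())"
```

```text
the job is handed in; nothing more can be done
None
```

I handed the job in at about 30 s, in the order asked; no verdict came back. I held the scanner on the label for well over a second and laid it back where it was. The middle wing is in line and unlocked, and the arm is holding the cover home with about 24 N.

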